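# Hook a dropped flask weight out from under a hood guard into the catch box

### The job

A blue ring weight has dropped onto the raised deck under the fixed guard. First slide the white catch box along its rail until it is centred under the spout, then take the hooked rod and draw the ring out along the deck so that it falls from the spout into the box, and hang the rod back on its two-fork rest as it was. Move the ring with the hook only, never touching it with the gripper or arm, and leave the jar on the deck and the other things on the bench where they are.

Things in the scene. Friction and masses are not known exactly. Their poses are not given: they have to be found in the camera images.
- spout_lip (a point): Middle of the front lip of the fixed deck's spout, on the deck's top face, 80 mm above the bench. Axes: x inwards (from the lip under the guard), y along the lip and the slide rail, z up. The steel deck is level with the spout. Spout: 110 mm wide between 22 mm high cheeks over the first 30 mm, then kerbs flare out to the deck's full 290 mm at x = 65 mm; rear kerb at x = 170 mm.
- station: The fixed guarded deck with spout and slide rail; origin on the bench 80 mm below spout_lip, same axes. The guard is a cage of black and steel bars: open in front (posts at x = 45 mm, y = +-145 mm), with a bar roof over x = 45 to 170 mm whose underside is 118 mm above the deck.
- box (a joint): Slide of the white catch box along the rail, in m along the y axis of the spout lip: 0 when the box is centred under the spout, positive towards +y; travel -0.05 to 0.19, no stop or catch at 0; it moves with about 2.5 N and stays where it is left.
- box_middle (a point): Middle of the inner floor of the white open catch box, outside 145 (x) by 130 (y) mm, walls 4 mm, floor top 16 mm and rim 58 mm above the bench (the spout's underside is at 72 mm). Axes as for spout_lip. When centred it lies at x = -52.5 mm, y = 0 from the spout lip.
- box_post (a point): Grip point of the red upright post on the front (-x) side of the catch box: 20 mm square, faces along the box's axes, its top 15 mm above this point, this point 72 mm above the bench; 105 mm in -x from the box's middle, 32 mm out from the wall.
- ring_middle (a point): Centre (half-way up) of the blue ring weight, lying flat on the deck: outside 76 mm, hole 52 mm, 18 mm high, about 0.28 kg. z is its axis.
- rod_handle (a point): Centre of the orange handle of the hooked rod, 66 mm long (x) by 18 mm wide (y) by 24 mm high. x points along the rod to the hook, z up. The 10 mm round steel rod runs on 68 mm behind (-x) and 145 mm ahead of this point, where it bends straight down; the hook's lower end is 40 mm below the rod's axis. About 0.16 kg, balanced about 15 mm ahead of this point.
- rod_tip (a point): Lower end of the hook: 145 mm ahead (x) and 40 mm below the handle's centre in the rod's frame. Axes as for the handle.
- rest_seat (a point): Where the handle's centre belongs when the rod hangs on its rest: 65 mm above the bench. x points along the rod towards the hook. The fixed grey rest holds the round rod in two upward-open V forks (42 mm wide at their tops, 14 mm above the rod's axis, 6 mm thick), 55 mm behind and 100 mm ahead of this point; the hook hangs down past the front fork.
- rod: The hooked rod as a whole; origin and axes as for rod_handle.
- ring: The blue ring weight as a whole; origin at the centre of its underside.
- rest: The grey rest as a whole; origin on the bench, 65 mm below rest_seat.
- jar: Small amber jar standing on the deck in the rear -y corner, 40 mm across, 65 mm high; origin under its base. To be left alone.
- beaker: Glass beaker, 76 mm across, 100 mm high; origin under its base. To be left alone.
- amber_bottle: Amber bottle, 70 mm across, 150 mm high; origin under its base. To be left alone.
- spatula: Spatula lying on the bench, 170 mm long. To be left alone.
- boss: Aluminium clamp boss lying on the bench, 70 mm long, 22 mm high; origin under it. To be left alone.
Not all that is in view belongs to the job. Of the things shaped like the ring, the blue one is meant. Leave any yellow look-alike of the rod alone.

How it is judged:
On the way, in this order (a step that is already met when the one before it is completed fails the run):
1. the catch box is centred under the spout (within 15 mm), the ring still on the deck (value of joint box between -0.015 and 0.015 m and x of ring_middle in the frame of spout_lip above 0 m and z of ring_middle in the frame of spout_lip above 0.003 m), for 0.2 s.
2. the lifted rod's hook draws the ring along the deck, the box under the spout (all of step 1 and contact force between rod and ring above 0.3 N and distance of ring_middle from where it was at the start of the episode above 0.02 m), for 0.04 s.
3. the ring is in the catch box (x of ring_middle in the frame of box_middle between -0.068 and 0.068 m and y of ring_middle in the frame of box_middle between -0.06 and 0.06 m and z of ring_middle in the frame of box_middle between 0 and 0.042 m and value of joint box between -0.015 and 0.015 m), for 0.2 s.
At the end, for the whole second after the job is handed in: The ring lies at rest inside the catch box, the box is within 15 mm of centred under the spout, and the rod lies at rest in both forks of its rest, hook to the front and hanging down (within 0.5 rad), its handle within 30 mm of the seat and its line within 0.12 rad of the rest's (all of step 3 and linear speed of each of ring, rod below 0.02 m/s and distance between rod_handle and rest_seat below 0.03 m and angle between the x axis of rod_handle and the x axis of rest_seat, either way round below 0.12 rad and x of rod_tip in the frame of rest_seat above 0.1 m and angle between rod_handle's own z axis and vertical below 0.5 rad and contact force between rod and rest above 0.5 N); the robot touches nothing.
It fails at once if the gripper or arm touches the ring (contact force between any of the fingers, the arm and ring above 0.3 N).
It fails at once if the jar on the deck is shifted by more than 30 mm or tipped (distance of jar from where it was at the start of the episode above 0.03 m or angle between jar's own z axis and vertical above 0.5 rad).
It fails at once if another thing on the bench is shifted by more than 30 mm (distance of any of beaker, amber_bottle, spatula, boss from where it was at the start of the episode above 0.03 m).
It fails at once if the beaker or the amber bottle is tipped (angle between any of beaker, amber_bottle's own z axis and vertical above 0.5 rad).
It also fails if it takes over 70 s, if anything falls off the work surface, if the arm or the gripper's body presses on something with over 40 N, if the wrist force passes 120 N, or if a joint passes its speed limit or range.

### The arm

A 6-joint arm with a two-finger parallel gripper is mounted at the origin on the work surface. World frame = base frame: x ahead of the robot, y to its left, z up, the work surface at z = 0. Lengths are in m, angles in rad, forces in N, time in s.
With the tool pointing down it reaches from about 0.375 to 0.975 m from the base axis. Payload 3.8 kg.
Tool frame: the origin (TCP) lies at the very end of the fingers, on their centre line; the grasp point (between the pads) lies 19 mm behind it; z points along the fingers, y is the direction in which the jaws open and shut (so a half turn about z gives the same grasp; the last joint's range is limited). The gripper opens to 88 mm and grips with 3 to 60 N. Pads are 18 mm wide; open, the fingers measure 123 mm over their backs; the gripper's body (75 mm by 187 mm) begins 45 mm behind the grasp point.
Start: joints at [1.155, 0.264, 1.604, -0, 1.274, -0.037], TCP at [0.25, 0.627, 0.239] pointing down, gripper open.
Joint ranges: [-2.63, 2.63], [-0.94, 2.18], [0.31, 2.57], [-1.31, 4.45], [0, 2.66], [-2.55, 2.55]. Speed limits (rad/s): [2.57, 2.57, 3.14, 3.14, 3.14, 3.14].

### API

Orientations are given as a unit quaternion [w, x, y, z].
In Python, from cell import robot, eyes, spotter gives the robot as it stands.
- The arm moves only by the tool jog_arm, never from a script. Its argument "steps" is a list of rows, each an object with "offset": the shift along the tool's x, y, z in units of 50 mm (1.0 is 50 mm), a list of three; "turn": the turn about the tool's z in units of 8 degrees (1.0 is 8 degrees); "jaw": the closure, from -1 (fully open) to 1 (shut). A call has 1 to 5 rows; each row shifts and turns the commanded pose from where the row before left it, along the tool's axes as they then stand; what a row does not reach is not made up. A row lasts 1/10 s, in which the tool goes at most 50 mm and 8.59 degrees, less where a joint would pass 70% of its speed; a pose out of reach is approached as far as the arm can. A call is refused whole if a number of a shift passes 1 or a number of a turn 1, either way. A call with a gripper value outside its range is refused whole. The fingers move at their own pace and stop on an object; "newtons" is the grip in N (left out, the last holds). Time passes only in rows, so rows that do not move let the fingers close. It gives the time, the measured TCP pose, the force and the opening at its end, in the units of the state.
- robot.state(): the state, without advancing time (a new reading comes with each control period).
- eyes.capture(name): name is "scene" or "top"; returns a dict with "img" (384x512x3 uint8, red, green, blue), "vertical_fov" (degrees; the focal length in pixels is half the picture's height over the tangent of half this angle, whatever the lens; pixels are square), "cx", "cy" (the principal point, pixels), "rvec" (rotation vector, rad) and "tvec" (3), from world to camera coordinates, as OpenCV has them. Camera axes: x right, y down, z forward; pixel columns grow to the right and rows downward; lengths in m; the calibration is good to about 2 mm. A picture is of the moment at which its call begins. There is no depth.
- robot.finish_job(): hands the job in, once; it reports no verdict.
Trained networks look in a picture, given as the dict that the camera call returned (one of the last four; its "shot" number tells which), for a name from the list of things; names that differ only in an ending like _2 or _b are one class to them, and where a whole thing is asked for, a point or a joint stands for the part that bears it (a point fixed in the world has none). Each returns a list of dicts, best first, with "conf" (0 to 1); they miss things now and then, are a little off and sometimes report something else, mostly with a low value. They report only what shows in the picture. A call takes as long as a camera call. They do not tell look-alikes from the thing itself.
- spotter.find_in(picture, name): "point" ([row, column] in pixels, amid what is visible of it).
- spotter.masks_of(picture, name): "mask" (384x512 bool, what is visible of it) and "point" ([row, column] in pixels, amid what is visible of it).
The state is a dict: "clock": time; "q": joint angles; "qd": joint speeds; "joint_torque": joint torques, N m; "position": TCP position; "tcp_rot": TCP orientation; "wrist_force": force on the tool from outside, world axes, zero at the start; "wrist_torque": the same for the moment, N m; "grip_width": finger opening in m.
Only numpy, scipy, OpenCV 4.12 (cv2) and the standard library are available. Lean on these libraries where they do the work, as an engineer would, in place of code of your own. Each camera call takes 0.05 s, during which the arm holds its last target. There are 200 camera calls.

## Working session

There is one attempt and no reset: what is moved stays moved. The work goes in short steps, Python scripts to look and compute and a tool call to move; the robot and the scene stay as the last step left them, time stands still between calls to the robot, and variables do not carry over. Pictures are saved under pics/ and viewed, about 8 in all and at most 12, crops included, and the job is handed in when it is done.

Besides the shell and the picture viewer there is one more tool, called after "Call:" as name(argument=value, ...), one argument or row to a line, values as JSON. jog_arm: Moves the arm, as the interface text tells. Its arguments: {"type":"object","properties":{"steps":{"type":"array"},"newtons":{"type":"number"}},"required":["steps"]}

```bash
mkdir -p pics; ls; cat > h.py <<'E'
import numpy as np, cv2
from cell import robot, eyes, spotter
def K(p):
    f=192/np.tan(np.radians(p["vertical_fov"])/2); return np.array([[f,0,p["cx"]],[0,f,p["cy"]],[0,0,1]])
def ray(p,r,c):
    R=cv2.Rodrigues(np.array(p["rvec"],float))[0]; t=np.array(p["tvec"],float).ravel()
    return -R.T@t, R.T@np.linalg.inv(K(p))@np.array([c,r,1.])
def atz(p,r,c,z):
    o,d=ray(p,r,c); return o+d*(z-o[2])/d[2]
def proj(p,X):
    q=cv2.projectPoints(np.array(X,float).reshape(-1,3),np.array(p["rvec"],float),np.array(p["tvec"],float),K(p),None)[0].reshape(-1,2); return q[:,::-1]
def save(p,n,s=1.5): cv2.imwrite("pics/"+n,cv2.resize(p["img"][:,:,::-1],None,fx=s,fy=s,interpolation=cv2.INTER_CUBIC))
E
python3 - <<'E'
from h import *
np.set_printoptions(precision=4,suppress=True)
for n in ("scene","top"):
    p=eyes.capture(n); save(p,n+"0.png"); print(n,{k:v for k,v in p.items() if k!="img"})
    print("cam",ray(p,0,0)[0])
    for o in ("box","box_post","ring","rod","rod_handle","rest","jar","beaker","amber_bottle","spatula","boss","station"):
        print(o,[(round(d["conf"],2),np.round(d["point"],1).tolist()) for d in spotter.find_in(p,o)][:4])
E
```

```text
pics
scene {'vertical_fov': 51.159638218354345, 'cx': 255.92577310065954, 'cy': 186.07748040296772, 'rvec': array([ 1.8241,  1.5316, -0.6937]), 'tvec': array([-0.1027, -0.2913,  1.7505]), 'shot': 1}
cam [ 1.5123 -0.1795  0.9167]
box [(0.93, [187.5, 299.0]), (0.38, [222.9, 289.3])]
box_post [(0.71, [188.1, 298.0]), (0.46, [159.2, 404.4])]
ring [(0.81, [230.7, 366.4]), (0.78, [218.6, 304.4]), (0.64, [190.3, 295.7]), (0.53, [262.9, 209.2])]
rod [(0.64, [186.1, 146.8]), (0.49, [173.1, 93.8])]
rod_handle [(0.71, [171.8, 93.9]), (0.62, [220.9, 295.7])]
rest [(0.88, [203.6, 153.0]), (0.71, [160.6, 403.3]), (0.39, [188.6, 145.4])]
jar [(0.8, [231.9, 252.4])]
beaker [(0.9, [158.8, 404.2])]
amber_bottle [(0.76, [191.0, 388.9])]
spatula [(0.89, [177.3, 213.1]), (0.47, [222.3, 293.8])]
boss [(0.62, [167.6, 278.5])]
station [(0.94, [223.1, 294.5])]
top {'vertical_fov': 57.09659691473386, 'cx': 247.56201100617028, 'cy': 189.54437623236245, 'rvec': array([ 2.1882, -2.1436,  0.0766]), 'tvec': array([0.0059, 0.5495, 1.1918]), 'shot': 2}
cam [ 0.44   -0.0075  1.2364]
box [(0.8, [184.8, 208.8]), (0.56, [236.3, 286.1])]
box_post [(0.81, [179.7, 208.0])]
ring [(0.65, [122.4, 166.0]), (0.6, [126.4, 225.6]), (0.57, [123.7, 302.5])]
rod [(0.56, [265.0, 405.0]), (0.54, [219.6, 355.1])]
rod_handle [(0.92, [263.0, 408.9]), (0.82, [218.6, 350.7])]
rest [(0.89, [212.0, 347.0]), (0.31, [125.6, 220.9]), (0.25, [180.6, 206.4])]
jar [(0.63, [118.0, 270.9])]
beaker [(0.95, [201.0, 93.8])]
amber_bottle [(0.62, [170.3, 124.0])]
spatula [(0.61, [237.5, 286.7])]
boss [(0.54, [240.3, 218.7]), (0.25, [168.6, 124.3])]
station [(0.65, [145.4, 222.7])]
```

View pics/top0.png

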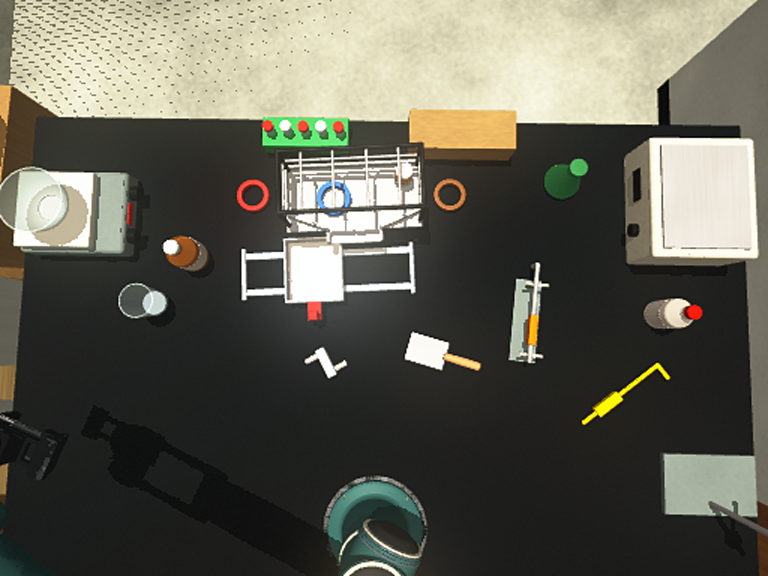

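View pics/scene0.png

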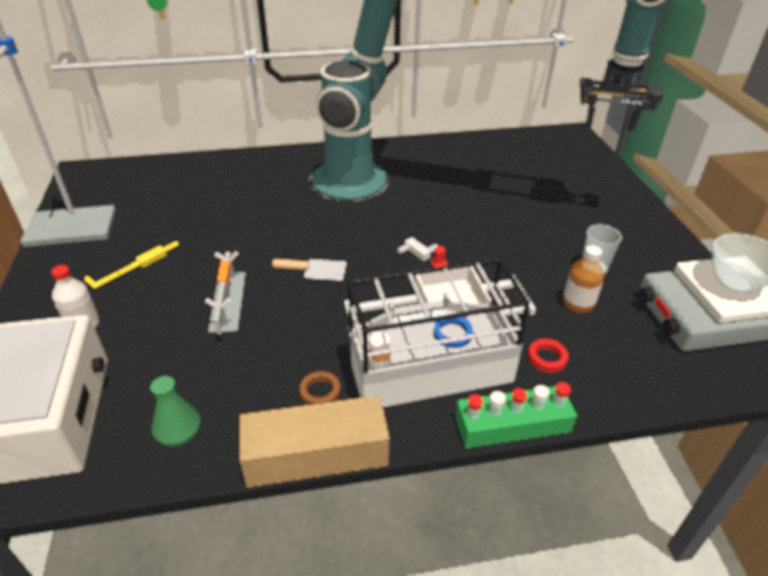

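The top view (world +x up, +y left) shows the blue ring under the guard (~row 132, col 222 in raw px) and the box left of the spout with its red post at (207, 209). The rod on its rest is at (208, 355), hook up, and a yellow look-alike lies at (265, 405). Next I'll zoom for the station and rest poses.

```bash
python3 - <<'E'
from h import *
np.set_printoptions(precision=4,suppress=True)
p=eyes.capture("top"); im=p["img"]
a=cv2.resize(im[90:220,155:290,::-1],None,fx=4.4,fy=4.4,interpolation=cv2.INTER_CUBIC)
for k in range(0,130,10): cv2.putText(a,str(90+k),(0,int(4.4*k)+4),0,.35,(0,255,0)); 
for k in range(0,135,10): cv2.putText(a,str(155+k),(int(4.4*k),8),0,.35,(0,255,0)); 
b=cv2.resize(im[165:250,330:375,::-1],None,fx=4.4,fy=4.4,interpolation=cv2.INTER_CUBIC)
for k in range(0,85,10): cv2.putText(b,str(165+k),(0,int(4.4*k)+4),0,.35,(0,255,0))
for k in range(0,45,10): cv2.putText(b,str(330+k),(int(4.4*k),8),0,.35,(0,255,0))
o=np.zeros((a.shape[0],a.shape[1]+b.shape[1],3),np.uint8); o[:,:a.shape[1]]=a; o[:b.shape[0],a.shape[1]:]=b
cv2.imwrite("pics/zoom1.png",o); print(o.shape)
hsv=cv2.cvtColor(im,cv2.COLOR_RGB2HSV)
def blob(name,lo,hi,win,z):
    m=cv2.inRange(hsv,lo,hi); w=np.zeros_like(m); w[win[0]:win[1],win[2]:win[3]]=1; m*=w
    ys,xs=np.nonzero(m); print(name,len(ys),ys.mean(),xs.mean(),(ys.min(),ys.max(),xs.min(),xs.max()),atz(p,ys.mean(),xs.mean(),z))
    if len(ys)>20: print(cv2.minAreaRect(np.c_[xs,ys].astype(np.float32)))
blob("ring",(100,120,60),(125,255,255),(110,160,190,245),.098)
blob("post",(0,150,60),(8,255,255),(190,225,195,225),.087)
blob("handle",(8,150,80),(22,255,255),(195,240,340,370),.077)
for o_ in ("box","jar","station","rest"):
    d=spotter.masks_of(p,o_)
    if d: ys,xs=np.nonzero(d[0]["mask"]); print(o_,d[0]["conf"],cv2.minAreaRect(np.c_[xs,ys].astype(np.float32)),len(ys))
E
```

```text
(572, 792, 3)
ring 138 129.52898550724638 221.52173913043478 (np.int64(121), np.int64(142), np.int64(211), np.int64(233)) [0.7395 0.1058 0.098 ]
((222.00003051757812, 131.00001525878906), (21.21320343017578, 21.21320343017578), 45.0)
post 104 206.46153846153845 208.8846153846154 (np.int64(201), np.int64(213), np.int64(205), np.int64(213)) [0.4858 0.141  0.087 ]
((209.0, 207.0), (12.0, 8.0), 90.0)
handle 127 219.5748031496063 354.34645669291336 (np.int64(210), np.int64(229), np.int64(351), np.int64(358)) [ 0.4533 -0.3336  0.077 ]
((354.5, 219.5), (19.0, 7.0), 90.0)
box 0.94 ((208.5, 185.5), (55.0, 39.0), 90.0) 1764
jar 0.56 ((268.5, 115.5), (15.0, 11.0), 90.0) 123
station 0.58 ((222.0, 154.0), (118.0, 122.0), 90.0) 7102
rest 0.71 ((351.0506286621094, 213.690673828125), (22.892831802368164, 55.39191818237305), 3.5763344764709473) 793
```

View pics/zoom1.png

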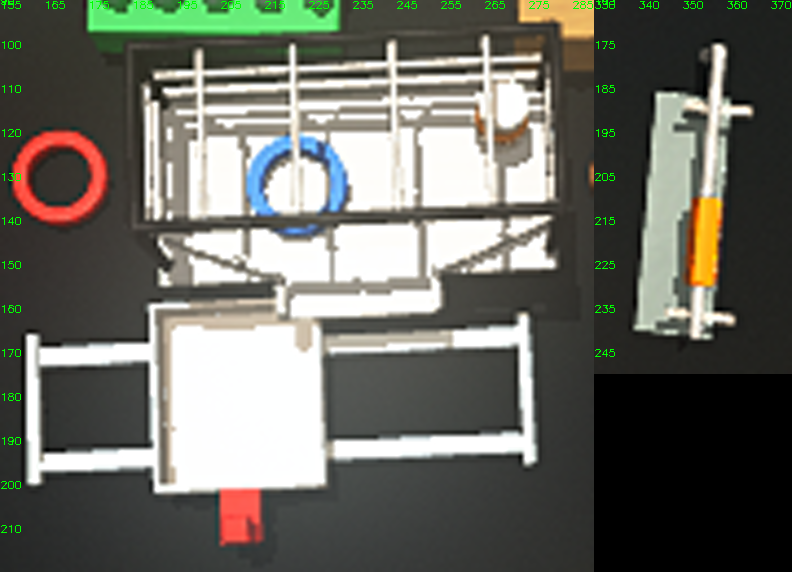

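The zoom shows the station and rails yawed about +2–3°. Box rim corners are near raw (159,190) and (201,229), and the post is at about (210,209). The lip runs from (161.6,220.5) to (160,254.5), and the rod on its rest is tilted about 4° the other way. Now I'll fit poses to these points.

```bash
python3 - <<'E'
from h import *
from scipy.optimize import least_squares
np.set_printoptions(precision=4,suppress=True)
p=eyes.capture("top")
Z=lambda x,y:(90+y/4.4-.4,155+x/4.4-.4)
def Rz(a): return np.array([[np.cos(a),-np.sin(a),0],[np.sin(a),np.cos(a),0],[0,0,1]])
# station pts (frame), observed raw
S=[((0,.057,.080),Z(286,318)),((0,-.057,.080),Z(440,308)),((.045,.148,.200),Z(135,226)),((.045,-.148,.200),Z(576,213))]
B=[((.020,.065,.058),Z(150,303)),((-.125,.065,.058),Z(154,493)),((-.125,-.065,.058),Z(328,488)),((-.1675,.0,.087),Z(241,545))]
def model(v):
    x,y,a,s=v; X=[Rz(a)@np.array(q) for q,_ in S]+[Rz(a)@(np.array(q)+[0,s,0]) for q,_ in B]
    return proj(p,np.array(X)+[x,y,0])
obs=np.array([o for _,o in S+B])
r=least_squares(lambda v:(model(v)-obs).ravel(),[.63,.06,.04,.06],x_scale=.01); x,y,a,s=r.x
print("station",r.x,"deg",np.degrees(a)); print(model(r.x)-obs)
W=lambda q:Rz(a)@np.array(q)+[x,y,0]
print("post",W((-.1575,s,.072)),"target",W((-.1575,0,.072)))
ring=atz(p,131.3,222,.096); print("ring",ring,"in station",Rz(a).T@(ring-[x,y,0]))
# rod: pixel points in second crop (offset zoom x 594, rows 165, cols 330)
V=lambda X,Y:(165+Y/4.4-.4,330+(X-594)/4.4-.4)
back=atz(p,*V(696,336),.070); front=atz(p,*V(718,50),.070); h=atz(p,*V(705,242),.077)
d=front-back; print("rod",back,front,np.linalg.norm(d),"yaw",np.degrees(np.arctan2(d[1],d[0])),"handle",h, back+d*68/218)
st=robot.state(); print(st["position"],st["tcp_rot"],st["clock"],st["grip_width"])
# scene camera check of handle
q=eyes.capture("scene"); hsv=cv2.cvtColor(q["img"],cv2.COLOR_RGB2HSV)
for nm,lo,hi,w,z in (("handle",(8,150,80),(22,255,255),(160,200,135,165),.075),("ring",(100,120,60),(125,255,255),(200,240,280,330),.098),("post",(0,150,60),(8,255,255),(160,180,280,305),.07)):
    m=cv2.inRange(hsv,lo,hi)[w[0]:w[1],w[2]:w[3]]; ys,xs=np.nonzero(m); print(nm,len(ys),"mid",atz(q,(ys.min()+ys.max())/2+w[0],(xs.min()+xs.max())/2+w[2],z))
E
```

```text
station [0.6376 0.0517 0.0602 0.0994] deg 3.4471329935141837
[[ 0.159   0.6878]
 [ 1.0078  0.0147]
 [ 0.7616  0.3936]
 [-0.4762 -0.9648]
 [ 0.1406  0.4132]
 [-0.357   0.5274]
 [-0.7636 -0.3174]
 [-0.4549 -0.6553]]
post [0.4744 0.1415 0.072 ] target [0.4804 0.0422 0.072 ]
ring [0.7341 0.1043 0.096 ] in station [0.0995 0.0467 0.096 ]
rod [ 0.3838 -0.3301  0.07  ] [ 0.5976 -0.3477  0.07  ] 0.21448744895910138 yaw -4.70712636887958 handle [ 0.4533 -0.3351  0.077 ] [ 0.4505 -0.3356  0.07  ]
[0.2496 0.6272 0.2387] [-0.      0.1883  0.9821  0.    ] 1.6 0.08810336681724439
handle 100 mid [ 0.4611 -0.3379  0.075 ]
ring 173 mid [0.7419 0.103  0.098 ]
post 126 mid [0.4789 0.1437 0.07  ]
```

Call:
jog_arm(
  steps=[
    {"offset": [0, 0, 0], "turn": -1, "jaw": -1},
    {"offset": [0, 0, 0], "turn": -1, "jaw": -1},
    {"offset": [0, 0, 0], "turn": -1, "jaw": -1},
    {"offset": [0, 0, 0], "turn": -0.14, "jaw": -1},
    {"offset": [-0.3, -0.8, 0], "turn": 0, "jaw": -1},
  ],
)

```text
clock: 2.15
position: [0.2657, 0.5908, 0.2383]
tcp_rot: [-0.0, -0.03, 1.0, 0.001]
wrist_force: [0.8, -1.1, 0.5]
grip_width: 0.0882
```

Call:
jog_arm(
  steps=[
    {"offset": [-0.3, -0.8, 0], "turn": 0, "jaw": -1},
    {"offset": [-0.3, -0.8, 0], "turn": 0, "jaw": -1},
    {"offset": [-0.3, -0.8, 0], "turn": 0, "jaw": -1},
    {"offset": [-0.3, -0.8, 0], "turn": 0, "jaw": -1},
    {"offset": [-0.3, -0.8, 0], "turn": 0, "jaw": -1},
  ],
)

```text
clock: 2.65
position: [0.3542, 0.3914, 0.2389]
tcp_rot: [0.0, -0.028, 1.0, 0.0]
wrist_force: [1.3, 0.2, 0.8]
grip_width: 0.0882
```

```bash
cat > plan.py <<'E'
import sys
from h import *
# plan.py x y z tool_y_angle_deg(mod 180) : turn, then shift, in units
def run(x,y,z,ang):
    s=robot.state(); w,a,b,c=s["tcp_rot"]
    ty=np.degrees(np.arctan2(1-2*(a*a+c*c),2*(a*b-w*c)))
    tx=np.degrees(np.arctan2(2*(a*b+w*c),1-2*(b*b+c*c)))
    dt=(ang-ty+90)%180-90
    A=np.radians(tx+dt); ex=np.array([np.cos(A),np.sin(A),0]); ey=np.array([np.sin(A),-np.cos(A),0])
    d=np.array([x,y,z])-s["position"]
    print("t",round(s["clock"],2),"pos",np.round(s["position"],4),"ty",round(ty,2),"F",np.round(s["wrist_force"],1),"grip",round(s["grip_width"],4))
    print("turn units",round(-dt/8,3),"then shift units",np.round([d@ex/.05,d@ey/.05,-d[2]/.05],3))
if __name__=="__main__": run(*map(float,sys.argv[1:]))
E
python3 plan.py .476 .142 .053 93.4
```

```text
t 2.65 pos [0.3542 0.3914 0.2389] ty 93.27 F [1.3 0.2 0.8] grip 0.0882
turn units -0.017 then shift units [-2.136 -5.124  3.718]
```

Call:
jog_arm(
  steps=[
    {"offset": [-0.35, -0.85, 0], "turn": 0, "jaw": -1},
    {"offset": [-0.35, -0.85, 0], "turn": 0, "jaw": -1},
    {"offset": [-0.35, -0.85, 0], "turn": 0, "jaw": -1},
    {"offset": [-0.35, -0.85, 0.3], "turn": 0, "jaw": -1},
    {"offset": [-0.35, -0.85, 0.3], "turn": 0, "jaw": -1},
  ],
)

```text
clock: 3.15
position: [0.4549, 0.1845, 0.2095]
tcp_rot: [0.001, -0.028, 1.0, 0.0]
wrist_force: [1.1, 0.4, 0.4]
grip_width: 0.0882
```

Call:
jog_arm(
  steps=[
    {"offset": [-0.3, -0.8, 0.3], "turn": 0, "jaw": -1},
    {"offset": [0, 0, 0.6], "turn": 0, "jaw": -1},
    {"offset": [0, 0, 0.3], "turn": 0, "jaw": -1},
    {"offset": [0, 0, 0], "turn": 0, "jaw": -1},
  ],
)

```text
clock: 3.55
position: [0.4692, 0.1458, 0.1461]
tcp_rot: [-0.003, -0.028, 1.0, -0.001]
wrist_force: [-0.4, 0.1, 0.0]
grip_width: 0.0882
```

```bash
python3 plan.py .476 .142 .053 93.4; python3 - <<'E'
from h import *
p=eyes.capture("top"); q=eyes.capture("scene")
a=cv2.resize(p["img"][140:240,160:290,::-1],(520,400),interpolation=cv2.INTER_CUBIC)
b=cv2.resize(q["img"][130:210,255:325,::-1],(280,320),interpolation=cv2.INTER_CUBIC)
o=np.zeros((400,800,3),np.uint8);o[:,:520]=a;o[:320,520:]=b;cv2.imwrite("pics/post.png",o)
E
```

```text
t 3.55 pos [0.4692 0.1458 0.1461] ty 93.2 F [-0.4  0.1  0. ] grip 0.0882
turn units -0.024 then shift units [-0.131 -0.085  1.863]
```

View pics/post.png

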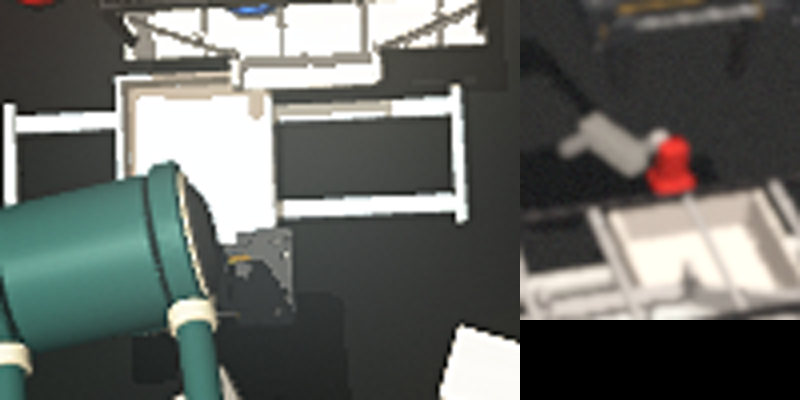

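The arm hides the post from above. In the scene crop the gripper hangs above the red post (at about (675,165) in the crop) and is roughly aligned. I'll descend and grip.

Call:
jog_arm(
  steps=[
    {"offset": [-0.13, -0.08, 0.4], "turn": 0, "jaw": -1},
    {"offset": [0, 0, 0.5], "turn": 0, "jaw": -1},
    {"offset": [0, 0, 0.5], "turn": 0, "jaw": -1},
    {"offset": [0, 0, 0.44], "turn": 0, "jaw": -1},
    {"offset": [0, 0, 0], "turn": 0, "jaw": -1},
  ],
)

```text
clock: 4.15
position: [0.4763, 0.1435, 0.0553]
tcp_rot: [-0.002, -0.03, 1.0, -0.0]
wrist_force: [-0.4, 0.9, 0.4]
grip_width: 0.0877
```

Call:
jog_arm(
  steps=[
    {"offset": [0, 0, 0], "turn": 0, "jaw": 1},
    {"offset": [0, 0, 0], "turn": 0, "jaw": 1},
    {"offset": [0, 0, 0], "turn": 0, "jaw": 1},
    {"offset": [0, 0, 0], "turn": 0, "jaw": 1},
    {"offset": [0, 0, 0], "turn": 0, "jaw": 1},
  ],
  newtons=12,
)

```text
clock: 4.65
position: [0.4784, 0.1435, 0.0575]
tcp_rot: [0.001, -0.03, 1.0, 0.0]
wrist_force: [-0.7, 0.3, -0.7]
grip_width: 0.0502
```

```bash
python3 plan.py .482 .043 .053 93.4
```

```text
t 4.65 pos [0.4784 0.1435 0.0575] ty 93.41 F [-0.7  0.3 -0.7] grip 0.0502
turn units 0.001 then shift units [ 0.047 -2.011  0.089]
```

Call:
jog_arm(
  steps=[
    {"offset": [0, 0, 0], "turn": 0, "jaw": 1},
    {"offset": [0, 0, 0], "turn": 0, "jaw": 1},
    {"offset": [0, 0, 0], "turn": 0, "jaw": 1},
    {"offset": [0, 0, 0], "turn": 0, "jaw": 1},
    {"offset": [0, 0, 0], "turn": 0, "jaw": 1},
  ],
)

```text
clock: 5.15
position: [0.4778, 0.1435, 0.0567]
tcp_rot: [-0.0, -0.03, 1.0, 0.0]
wrist_force: [0.3, 0.9, 0.2]
grip_width: 0.02
```

```bash
python3 plan.py .482 .043 .053 93.4; python3 plan.py .482 .043 .053 93.4
```

```text
t 5.15 pos [0.4778 0.1435 0.0567] ty 93.41 F [0.3 0.9 0.2] grip 0.02
turn units 0.002 then shift units [ 0.035 -2.012  0.073]
t 5.15 pos [0.4778 0.1435 0.0567] ty 93.41 F [0.3 0.9 0.2] grip 0.02
turn units 0.002 then shift units [ 0.035 -2.012  0.073]
```

Call:
jog_arm(
  steps=[
    {"offset": [0, -0.4, 0], "turn": 0, "jaw": 1},
    {"offset": [0, -0.5, 0], "turn": 0, "jaw": 1},
    {"offset": [0, -0.5, 0], "turn": 0, "jaw": 1},
    {"offset": [0, -0.4, 0], "turn": 0, "jaw": 1},
    {"offset": [0, -0.2, 0], "turn": 0, "jaw": 1},
  ],
)

```text
clock: 5.65
position: [0.4841, 0.0427, 0.0566]
tcp_rot: [0.0, -0.029, 1.0, 0.0]
wrist_force: [1.2, 2.7, -1.0]
grip_width: 0.0196
```

```bash
python3 plan.py .482 .043 .053 93.4; python3 - <<'E'
from h import *
p=eyes.capture("top"); 
a=cv2.resize(p["img"][130:220,190:280,::-1],(540,540),interpolation=cv2.INTER_CUBIC)
for k in range(0,90,10): cv2.putText(a,str(130+k),(0,6*k+4),0,.35,(0,255,0)); cv2.putText(a,str(190+k),(6*k,8),0,.35,(0,255,0))
cv2.imwrite("pics/box1.png",a)
E
```

```text
t 5.65 pos [0.4841 0.0427 0.0566] ty 93.34 F [ 1.2  2.7 -1. ] grip 0.0196
turn units -0.008 then shift units [0.041 0.007 0.073]
```

View pics/box1.png

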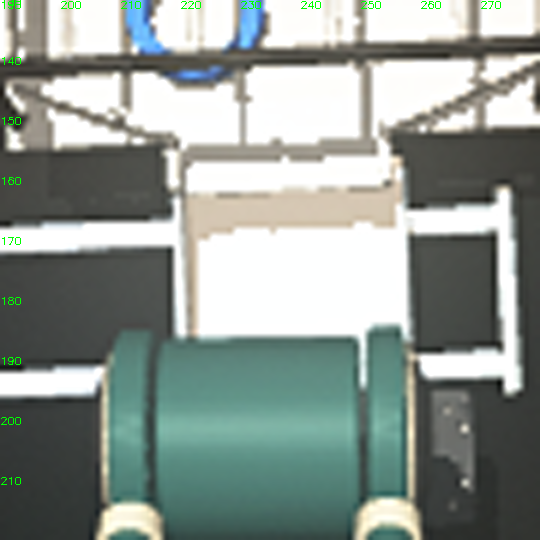

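The box's outer edges at cols ~219 and 258 line up with the spout cheeks (~220 and 257), so it is centred to within a few mm. I'll release, rise and go to the rod.

Call:
jog_arm(
  steps=[
    {"offset": [0, 0, 0], "turn": 0, "jaw": -1},
    {"offset": [0, 0, 0], "turn": 0, "jaw": -1},
    {"offset": [0, 0, 0], "turn": 0, "jaw": -1},
    {"offset": [0, 0, 0], "turn": 0, "jaw": -1},
    {"offset": [0, 0, -0.5], "turn": 0, "jaw": -1},
  ],
)

```text
clock: 6.2
position: [0.4805, 0.0439, 0.0789]
tcp_rot: [-0.004, -0.03, 1.0, -0.0]
wrist_force: [-0.3, 0.4, -0.5]
grip_width: 0.0578
```

Call:
jog_arm(
  steps=[
    {"offset": [0, 0, -0.8], "turn": 0, "jaw": -1},
    {"offset": [0, 0, -0.8], "turn": 0, "jaw": -1},
    {"offset": [0, 0, -0.5], "turn": 1, "jaw": -1},
    {"offset": [0, -0.7, 0], "turn": 0, "jaw": -1},
    {"offset": [0, -0.9, 0], "turn": 0, "jaw": -1},
  ],
)

```text
clock: 6.7
position: [0.4786, -0.0355, 0.1886]
tcp_rot: [0.002, 0.038, 0.999, 0.0]
wrist_force: [1.1, 0.1, -0.4]
grip_width: 0.088
```

Call:
jog_arm(
  steps=[
    {"offset": [0, -0.9, 0], "turn": 0, "jaw": -1},
    {"offset": [0, -0.9, 0], "turn": 0, "jaw": -1},
    {"offset": [0, -0.9, 0], "turn": 0, "jaw": -1},
    {"offset": [0, -0.9, 0], "turn": 0, "jaw": -1},
  ],
)

```text
clock: 7.1
position: [0.4628, -0.2169, 0.1869]
tcp_rot: [0.0, 0.04, 0.999, -0.0]
wrist_force: [0.2, -0.7, 1.6]
grip_width: 0.0882
```

```bash
python3 plan.py .455 -.336 .046 85.3; python3 - <<'E'
from h import *
p=eyes.capture("top"); q=eyes.capture("scene")
a=cv2.resize(p["img"][140:220,190:280,::-1],(450,400),interpolation=cv2.INTER_CUBIC)
for k in range(0,90,10): cv2.putText(a,str(140+k),(0,5*k+4),0,.35,(0,255,0)); cv2.putText(a,str(190+k),(5*k,8),0,.35,(0,255,0))
b=cv2.resize(p["img"][165:250,320:390,::-1],(350,425),interpolation=cv2.INTER_CUBIC)
o=np.zeros((425,800,3),np.uint8);o[:400,:450]=a;o[:425,450:]=b;cv2.imwrite("pics/box2.png",o)
E
```

```text
t 7.1 pos [ 0.4628 -0.2169  0.1869] ty 85.46 F [ 0.2 -0.7  1.6] grip 0.0882
turn units 0.02 then shift units [-0.04  -2.387  2.818]
```

View pics/box2.png

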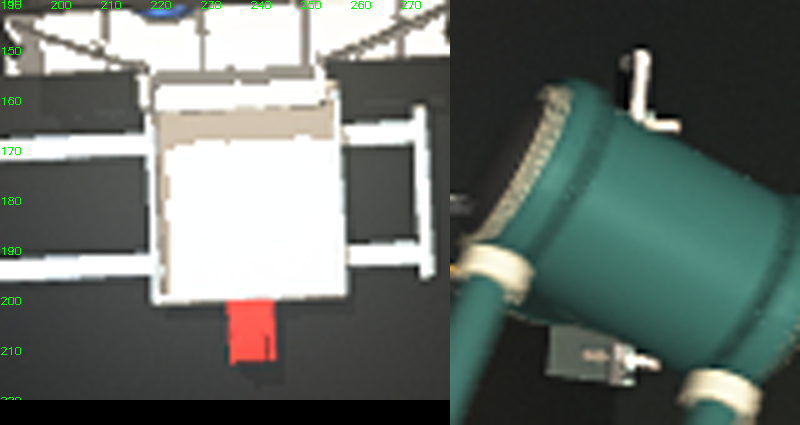

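The box sits centred under the spout with the post at (205,238), and the arm is short of the rod. I'll move over the handle, lower and grip.

Call:
jog_arm(
  steps=[
    {"offset": [0, -0.8, 0], "turn": 0, "jaw": -1},
    {"offset": [0, -0.8, 0], "turn": 0, "jaw": -1},
    {"offset": [0, -0.6, 0], "turn": 0, "jaw": -1},
    {"offset": [-0.04, -0.19, 0.4], "turn": 0.02, "jaw": -1},
    {"offset": [0, 0, 0.6], "turn": 0, "jaw": -1},
  ],
)

```text
clock: 7.7
position: [0.4576, -0.3369, 0.1386]
tcp_rot: [0.002, 0.042, 0.999, -0.002]
wrist_force: [-0.6, 0.2, -0.1]
grip_width: 0.0881
```

Call:
jog_arm(
  steps=[
    {"offset": [0, 0, 0.6], "turn": 0, "jaw": -1},
    {"offset": [0, 0, 0], "turn": 0, "jaw": -1},
    {"offset": [0, 0, 0], "turn": 0, "jaw": -1},
  ],
)

```text
clock: 8.0
position: [0.4554, -0.3336, 0.1064]
tcp_rot: [-0.001, 0.041, 0.999, 0.001]
wrist_force: [-0.1, -0.2, 0.1]
grip_width: 0.0877
```

```bash
python3 plan.py .455 -.336 .046 85.3; python3 - <<'E'
from h import *
q=eyes.capture("scene")
b=cv2.resize(q["img"][130:240,110:200,::-1],(540,600)[0:2] and (491,600),interpolation=cv2.INTER_CUBIC)
cv2.imwrite("pics/rod1.png",b)
E
```

```text
t 8.0 pos [ 0.4554 -0.3336  0.1064] ty 85.31 F [-0.1 -0.2  0.1] grip 0.0877
turn units 0.002 then shift units [ 0.005 -0.048  1.208]
```

View pics/rod1.png

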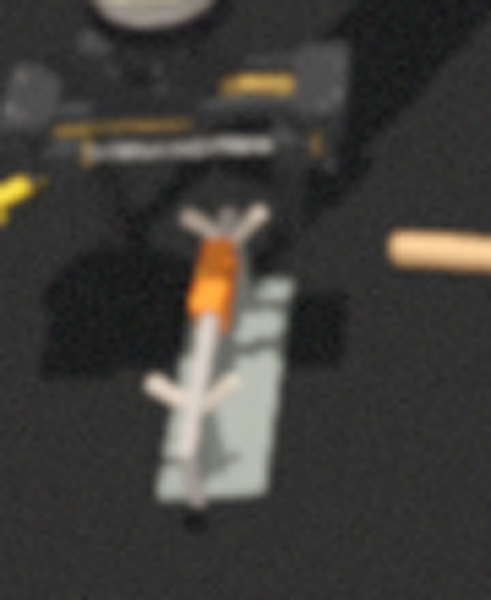

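The handle lies between the forks and the open fingers straddle it. Descending and gripping.

Call:
jog_arm(
  steps=[
    {"offset": [0, -0.03, 0.4], "turn": 0, "jaw": -1},
    {"offset": [0, 0, 0.4], "turn": 0, "jaw": -1},
    {"offset": [0, 0, 0.3], "turn": 0, "jaw": -1},
    {"offset": [0, 0, 0.1], "turn": 0, "jaw": -1},
    {"offset": [0, 0, 0], "turn": 0, "jaw": 0.6},
  ],
  newtons=40,
)

```text
clock: 8.55
position: [0.4554, -0.3362, 0.0468]
tcp_rot: [-0.0, 0.041, 0.999, 0.0]
wrist_force: [-0.5, -0.3, 0.5]
grip_width: 0.0823
```

Call:
jog_arm(
  steps=[
    {"offset": [0, 0, 0], "turn": 0, "jaw": 1},
    {"offset": [0, 0, 0], "turn": 0, "jaw": 1},
    {"offset": [0, 0, 0], "turn": 0, "jaw": 1},
    {"offset": [0, 0, 0], "turn": 0, "jaw": 1},
    {"offset": [0, 0, 0], "turn": 0, "jaw": 1},
  ],
)

```text
clock: 9.05
position: [0.4554, -0.3365, 0.047]
tcp_rot: [0.0, 0.041, 0.999, -0.0]
wrist_force: [0.2, -0.3, 0.2]
grip_width: 0.0424
```

Call:
jog_arm(
  steps=[
    {"offset": [0, 0, 0], "turn": 0, "jaw": 1},
    {"offset": [0, 0, 0], "turn": 0, "jaw": 1},
    {"offset": [0, 0, 0], "turn": 0, "jaw": 1},
    {"offset": [0, 0, 0], "turn": 0, "jaw": 1},
  ],
)

```text
clock: 9.45
position: [0.4553, -0.3362, 0.0467]
tcp_rot: [-0.0, 0.041, 0.999, 0.0]
wrist_force: [0.4, 1.2, -0.4]
grip_width: 0.0175
```

```bash
python3 plan.py .455 -.336 .046 85.3
```

```text
t 9.45 pos [ 0.4553 -0.3362  0.0467] ty 85.25 F [ 0.4  1.2 -0.4] grip 0.0175
turn units -0.007 then shift units [0.006 0.003 0.014]
```

Gripped at 17.5 mm. Lifting, turning to the station's yaw and carrying across in front of the station.

Call:
jog_arm(
  steps=[
    {"offset": [0, 0, -0.2], "turn": 0, "jaw": 1},
    {"offset": [0, 0, -0.4], "turn": 0, "jaw": 1},
    {"offset": [0, 0, -0.6], "turn": 0, "jaw": 1},
    {"offset": [0, 0, -0.6], "turn": 0, "jaw": 1},
    {"offset": [0, 0, 0], "turn": -1, "jaw": 1},
  ],
)

```text
clock: 9.95
position: [0.4581, -0.3387, 0.1424]
tcp_rot: [0.003, -0.03, 1.0, -0.003]
wrist_force: [0.9, -0.6, -0.7]
grip_width: 0.0175
```

Call:
jog_arm(
  steps=[
    {"offset": [0, 0.5, 0], "turn": 0, "jaw": 1},
    {"offset": [0, 0.8, 0], "turn": 0, "jaw": 1},
    {"offset": [0, 0.8, 0], "turn": 0, "jaw": 1},
    {"offset": [0, 0.8, 0], "turn": 0, "jaw": 1},
    {"offset": [-0.1, 0.8, 0], "turn": 0, "jaw": 1},
  ],
)

```text
clock: 10.45
position: [0.449, -0.15, 0.137]
tcp_rot: [-0.0, -0.028, 1.0, -0.0]
wrist_force: [0.2, 0.5, -1.6]
grip_width: 0.0173
```

Call:
jog_arm(
  steps=[
    {"offset": [-0.1, 0.8, 0], "turn": 0, "jaw": 1},
    {"offset": [-0.1, 0.8, 0], "turn": 0, "jaw": 1},
    {"offset": [-0.1, 0.8, 0], "turn": 0, "jaw": 1},
    {"offset": [-0.1, 0.8, 0], "turn": 0, "jaw": 1},
    {"offset": [0, 0.7, 0], "turn": 0, "jaw": 1},
  ],
)

```text
clock: 10.95
position: [0.4589, 0.0463, 0.1374]
tcp_rot: [0.001, -0.029, 1.0, 0.0]
wrist_force: [0.4, -0.1, -0.5]
grip_width: 0.0176
```

Call:
jog_arm(
  steps=[
    {"offset": [0, 0, 0], "turn": 0, "jaw": 1},
    {"offset": [0, 0, 0], "turn": 0, "jaw": 1},
  ],
)

```text
clock: 11.15
position: [0.4586, 0.0448, 0.137]
tcp_rot: [0.0, -0.03, 1.0, -0.0]
wrist_force: [1.1, 0.3, -1.7]
grip_width: 0.0172
```

```bash
python3 plan.py .592 .0954 .137 93.4; python3 - <<'E'
from h import *
np.set_printoptions(precision=4,suppress=True)
p=eyes.capture("top"); q=eyes.capture("scene")
for k,z,w in ((p,.098,(110,160,190,245)),(q,.098,(200,240,280,330))):
    hsv=cv2.cvtColor(k["img"],cv2.COLOR_RGB2HSV); m=cv2.inRange(hsv,(95,100,50),(128,255,255))[w[0]:w[1],w[2]:w[3]]
    ys,xs=np.nonzero(m); P=np.array([atz(k,y+w[0],x+w[2],z)[:2] for y,x in zip(ys,xs)])
    # circle fit: pixels on top annulus lie between radii 26 and 38 mm
    from scipy.optimize import least_squares
    f=lambda c:np.maximum(0,np.hypot(*(P-c).T)-.038)+np.maximum(0,.026-np.hypot(*(P-c).T))
    print("ring",least_squares(f,(P.max(0)+P.min(0))/2).x,P.min(0),P.max(0))
a=cv2.resize(p["img"][100:200,170:280,::-1],None,fx=4,fy=4,interpolation=cv2.INTER_CUBIC)
b=cv2.resize(q["img"][150:250,240:330,::-1],None,fx=4,fy=4,interpolation=cv2.INTER_CUBIC)
for k in range(0,100,10): cv2.putText(a,str(100+k),(0,4*k+4),0,.3,(0,255,0)); cv2.putText(b,str(150+k),(0,4*k+4),0,.3,(0,255,0))
for k in range(0,110,10): cv2.putText(a,str(170+k),(4*k,8),0,.3,(0,255,0)); 
for k in range(0,90,10): cv2.putText(b,str(240+k),(4*k,8),0,.3,(0,255,0))
cv2.imwrite("pics/pre.png",np.hstack([a,b]))
E
```

```text
t 11.15 pos [0.4586 0.0448 0.137 ] ty 93.41 F [ 1.1  0.3 -1.7] grip 0.0172
turn units 0.001 then shift units [-2.723  0.851  0.   ]
ring [0.7331 0.1038] [0.6976 0.0676] [0.7684 0.1406]
ring [0.7404 0.1031] [0.7025 0.0658] [0.7802 0.1393]
```

View pics/pre.png

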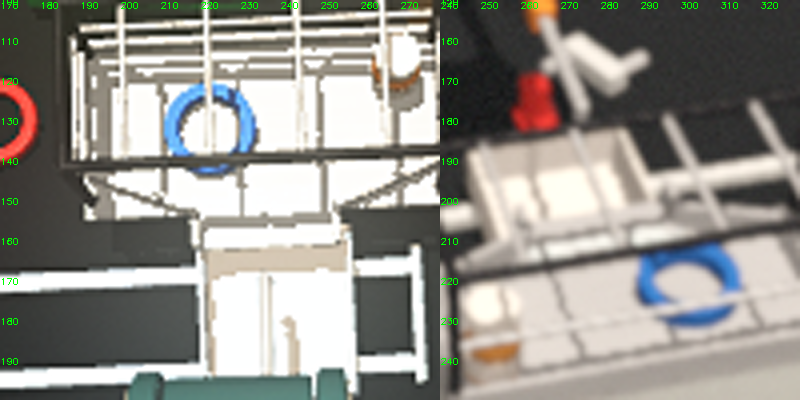

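Top view: rod front end at about raw (169,236). Scene view: hook tip at about raw (179.5,276), ring at (221,302). I'll check these against the predicted tip.

```bash
python3 - <<'E'
from h import *
np.set_printoptions(precision=4,suppress=True)
p=eyes.capture("top"); q=eyes.capture("scene")
a=np.radians(3.4);u=np.array([np.cos(a),np.sin(a),0]); h=np.array([.4586,.0448,.156])
tip=h+.145*u-[0,0,.04]; end=h+.15*u
print("pred top end",proj(p,end),"scene tip",proj(q,tip))
print("meas top end",atz(p,168.6,236,.158),"scene tip",atz(q,180,275.6,.116), "pred",end,tip)
E
```

```text
pred top end [[166.4982 235.4174]] scene tip [[186.512  274.9797]]
meas top end [0.6015 0.0516 0.158 ] scene tip [0.573 0.062 0.116] pred [0.6083 0.0537 0.156 ] [0.6033 0.0534 0.116 ]
```

```bash
python3 - <<'E'
from h import *
q=eyes.capture("scene")
a=np.radians(3.4);u=np.array([np.cos(a),np.sin(a),0]); h=np.array([.4586,.0448,.156])-.006*u
pts=proj(q,[h,h+.145*u,h+.145*u-[0,0,.04]]); print(pts)
r0,c0,s=135,240,9
b=cv2.resize(q["img"][r0:200,c0:310,::-1],None,fx=s,fy=s,interpolation=cv2.INTER_CUBIC)
for r,c in pts: cv2.circle(b,(int((c-c0+.5)*s),int((r-r0+.5)*s)),5,(0,255,0),1)
cv2.imwrite("pics/hook.png",b)
E
```

```text
[[148.1172516  263.02823323]
 [175.18566914 274.9953826 ]
 [185.27814971 274.45214032]]
```

View pics/hook.png

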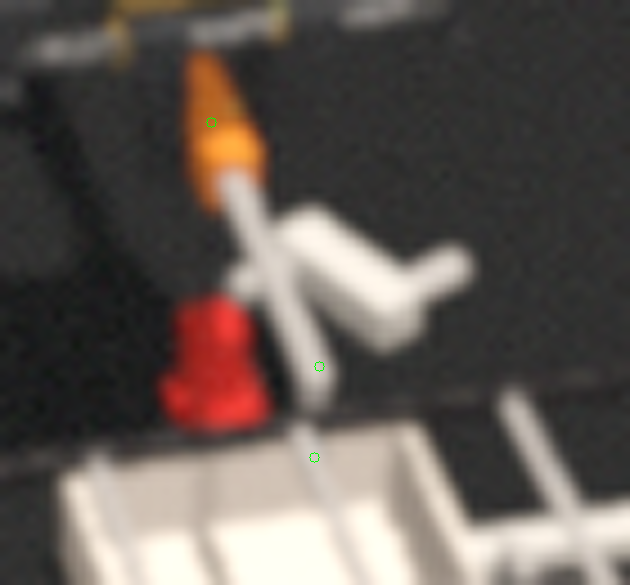

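The predicted bend and tip match the picture once I assume the handle sits 6 mm behind the grasp; the hook passes behind the guard's front bar in this view. Now reaching in over the ring's hole.

Call:
jog_arm(
  steps=[
    {"offset": [-0.4, 0.2, 0], "turn": 0, "jaw": 1},
    {"offset": [-0.7, 0.24, 0], "turn": 0, "jaw": 1},
    {"offset": [-0.7, 0.2, 0], "turn": 0, "jaw": 1},
    {"offset": [-0.7, 0.1, 0], "turn": 0, "jaw": 1},
    {"offset": [-0.34, 0.1, 0], "turn": 0, "jaw": 1},
  ],
)

```text
clock: 11.9
position: [0.6013, 0.0937, 0.1368]
tcp_rot: [0.001, -0.028, 1.0, -0.0]
wrist_force: [0.3, 0.2, -1.5]
grip_width: 0.0177
```

Call:
jog_arm(
  steps=[
    {"offset": [0, 0, 0], "turn": 0, "jaw": 1},
    {"offset": [0, 0, 0], "turn": 0, "jaw": 1},
  ],
)

```text
clock: 12.1
position: [0.5975, 0.0934, 0.1361]
tcp_rot: [-0.001, -0.028, 1.0, -0.0]
wrist_force: [-0.8, -0.1, -1.3]
grip_width: 0.0178
```

```bash
python3 plan.py .598 .095 .107 93.4; python3 - <<'E'
from h import *
p=eyes.capture("top"); q=eyes.capture("scene")
a=cv2.resize(p["img"][100:170,190:260,::-1],None,fx=5,fy=5,interpolation=cv2.INTER_CUBIC)
b=cv2.resize(q["img"][175:245,260:340,::-1],None,fx=5,fy=5,interpolation=cv2.INTER_CUBIC)
cv2.imwrite("pics/over.png",np.hstack([a,b]))
E
```

```text
t 12.1 pos [0.5975 0.0934 0.1361] ty 93.2 F [-0.8 -0.1 -1.3] grip 0.0178
turn units -0.025 then shift units [-0.011  0.031  0.581]
```

View pics/over.png

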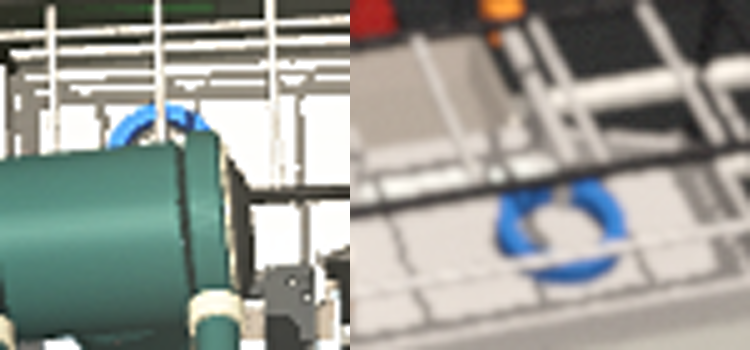

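In the scene crop the hook tip shows at about (562,205). Lowering it 30 mm should bring it to about (562,243), inside the hole centred at (562,232). Lowering.

Call:
jog_arm(
  steps=[
    {"offset": [0, 0, 0.2], "turn": 0, "jaw": 1},
    {"offset": [0, 0, 0.2], "turn": 0, "jaw": 1},
    {"offset": [0, 0, 0.15], "turn": 0, "jaw": 1},
    {"offset": [0, 0, 0], "turn": 0, "jaw": 1},
  ],
)

```text
clock: 12.6
position: [0.5962, 0.0942, 0.107]
tcp_rot: [-0.002, -0.028, 1.0, -0.0]
wrist_force: [0.1, 0.1, -1.3]
grip_width: 0.0176
```

```bash
cat > ringpos.py <<'E'
from h import *
from scipy.optimize import least_squares
q=eyes.capture("scene"); hsv=cv2.cvtColor(q["img"],cv2.COLOR_RGB2HSV); m=cv2.inRange(hsv,(98,110,50),(125,255,255)); m[:150]=0; m[:,:250]=0; m[260:]=0; m[:,350:]=0
ys,xs=np.nonzero(m); P=np.array([atz(q,y,x,.098)[:2] for y,x in zip(ys,xs)]); o=np.median(P,0); P=P[np.hypot(*(P-o).T)<.08]
c=least_squares(lambda c:np.maximum(0,np.hypot(*(P-c).T)-.038)+np.maximum(0,.026-np.hypot(*(P-c).T)),o).x-[.0035,0]
a=.0602; d=c-[.6376,.0517]; print("ring world",c.round(4),"station",np.round([d@[np.cos(a),np.sin(a)],d@[-np.sin(a),np.cos(a)]],4),len(P))
E
python3 plan.py .598 .095 .107 93.4; python3 ringpos.py
```

```text
t 12.6 pos [0.5962 0.0942 0.107 ] ty 93.26 F [ 0.1  0.1 -1.3] grip 0.0176
turn units -0.017 then shift units [-0.037  0.014 -0.001]
ring world [0.7369 0.1034] station [0.1022 0.0456] 165
```

Call:
jog_arm(
  steps=[
    {"offset": [0, -0.2, 0], "turn": 0, "jaw": 1},
    {"offset": [0, -0.25, 0], "turn": 0, "jaw": 1},
    {"offset": [0, -0.25, 0], "turn": 0, "jaw": 1},
    {"offset": [0, -0.25, 0], "turn": 0, "jaw": 1},
    {"offset": [0, -0.25, 0], "turn": 0, "jaw": 1},
  ],
)

```text
clock: 13.15
position: [0.6017, 0.0331, 0.1095]
tcp_rot: [0.0, -0.028, 1.0, 0.0]
wrist_force: [-0.4, 1.1, -0.9]
grip_width: 0.0175
```

```bash
python3 plan.py .598 .095 .107 93.4; python3 ringpos.py
```

```text
t 13.15 pos [0.6017 0.0331 0.1095] ty 93.23 F [-0.4  1.1 -0.9] grip 0.0175
turn units -0.021 then shift units [1.000e-03 1.239e+00 4.900e-02]
ring world [0.7431 0.0615] station [0.1059 0.0034] 184
```

Call:
jog_arm(
  steps=[
    {"offset": [0.2, 0.05, 0], "turn": 0, "jaw": 1},
    {"offset": [0.25, 0.05, 0], "turn": 0, "jaw": 1},
    {"offset": [0.25, 0.05, 0], "turn": 0, "jaw": 1},
    {"offset": [0.25, 0.05, 0], "turn": 0, "jaw": 1},
    {"offset": [0.2, 0.05, 0], "turn": 0, "jaw": 1},
  ],
)

```text
clock: 13.7
position: [0.5419, 0.0443, 0.1092]
tcp_rot: [-0.0, -0.029, 1.0, -0.0]
wrist_force: [1.5, 0.6, -1.3]
grip_width: 0.0179
```

```bash
python3 plan.py .598 .095 .107 93.4; python3 ringpos.py
```

```text
t 13.7 pos [0.5419 0.0443 0.1092] ty 93.3 F [ 1.5  0.6 -1.3] grip 0.0179
turn units -0.013 then shift units [-1.18   0.946  0.045]
ring world [0.7094 0.0551] station [ 0.0719 -0.0009] 181
```

Call:
jog_arm(
  steps=[
    {"offset": [0.25, 0, 0], "turn": 0, "jaw": 1},
    {"offset": [0.3, 0, 0], "turn": 0, "jaw": 1},
    {"offset": [0.3, 0, 0], "turn": 0, "jaw": 1},
    {"offset": [0.3, 0, 0], "turn": 0, "jaw": 1},
    {"offset": [0.3, 0, 0], "turn": 0, "jaw": 1},
  ],
)

```text
clock: 14.25
position: [0.47, 0.0396, 0.1092]
tcp_rot: [0.0, -0.028, 1.0, -0.0]
wrist_force: [0.7, 1.1, -2.2]
grip_width: 0.0178
```

Call:
jog_arm(
  steps=[
    {"offset": [0.3, 0, 0], "turn": 0, "jaw": 1},
    {"offset": [0.3, 0, 0], "turn": 0, "jaw": 1},
    {"offset": [0.2, 0, 0], "turn": 0, "jaw": 1},
    {"offset": [0, 0, 0], "turn": 0, "jaw": 1},
  ],
)

```text
clock: 14.65
position: [0.4292, 0.0373, 0.1089]
tcp_rot: [-0.001, -0.028, 1.0, -0.0]
wrist_force: [-0.6, 0.4, -2.1]
grip_width: 0.0179
```

```bash
python3 plan.py .598 .095 .107 93.4; python3 ringpos.py; python3 - <<'E'
from h import *
p=eyes.capture("top"); q=eyes.capture("scene")
a=cv2.resize(p["img"][130:210,190:260,::-1],None,fx=5,fy=5,interpolation=cv2.INTER_CUBIC)
b=cv2.resize(q["img"][155:235,250:330,::-1],None,fx=5,fy=5,interpolation=cv2.INTER_CUBIC)
cv2.imwrite("pics/fall.png",np.hstack([a,b]))
E
```

```text
t 14.65 pos [0.4292 0.0373 0.1089] ty 93.26 F [-0.6  0.4 -2.1] grip 0.0179
turn units -0.018 then shift units [-3.439  0.952  0.037]
ring world [0.645  0.0335] station [ 0.0063 -0.0186] 61
```

View pics/fall.png

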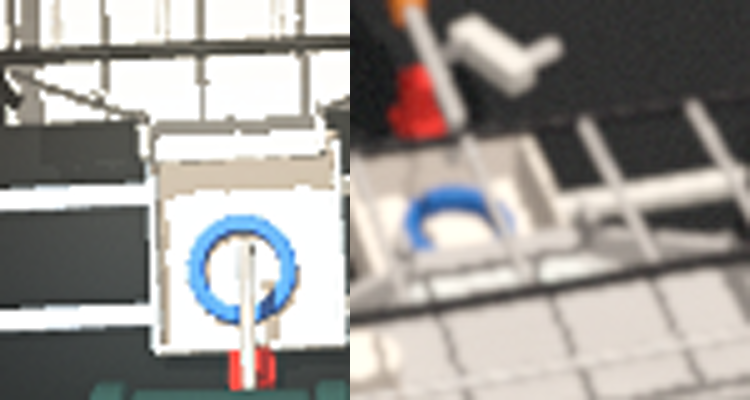

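The ring lies flat in the box, centred at raw top (184,238.6), with the hook above it. Raising and returning the rod to its rest.

Call:
jog_arm(
  steps=[
    {"offset": [0, 0, -0.3], "turn": 0, "jaw": 1},
    {"offset": [0, -0.3, -0.4], "turn": 0, "jaw": 1},
    {"offset": [0, -0.7, 0], "turn": 0, "jaw": 1},
    {"offset": [0, -0.8, 0], "turn": 0, "jaw": 1},
    {"offset": [0, -0.8, 0], "turn": 0, "jaw": 1},
  ],
)

```text
clock: 15.3
position: [0.4396, -0.0938, 0.1449]
tcp_rot: [0.001, -0.029, 1.0, -0.0]
wrist_force: [0.5, -0.8, -1.7]
grip_width: 0.0175
```

Call:
jog_arm(
  steps=[
    {"offset": [0, -0.8, 0], "turn": 0, "jaw": 1},
    {"offset": [0, -0.8, 0], "turn": 0, "jaw": 1},
    {"offset": [0, -0.8, 0], "turn": 0, "jaw": 1},
    {"offset": [0, -0.8, 0], "turn": 0, "jaw": 1},
    {"offset": [0, -0.8, 0], "turn": 0, "jaw": 1},
  ],
)

```text
clock: 15.8
position: [0.4504, -0.2944, 0.1442]
tcp_rot: [0.0, -0.028, 1.0, -0.0]
wrist_force: [0.8, 0.2, -1.6]
grip_width: 0.0175
```

Call:
jog_arm(
  steps=[
    {"offset": [0, -0.5, 0], "turn": 0, "jaw": 1},
    {"offset": [0, 0, 0], "turn": 1, "jaw": 1},
    {"offset": [0, 0, 0], "turn": 0, "jaw": 1},
    {"offset": [0, 0, 0], "turn": 0, "jaw": 1},
  ],
)

```text
clock: 16.2
position: [0.4514, -0.3171, 0.1439]
tcp_rot: [-0.0, 0.04, 0.999, 0.0]
wrist_force: [-0.4, -0.2, -2.6]
grip_width: 0.0177
```

```bash
python3 plan.py .4553 -.3362 .0467 85.25
```

```text
t 16.2 pos [ 0.4514 -0.3171  0.1439] ty 85.42 F [-0.4 -0.2 -2.6] grip 0.0177
turn units 0.022 then shift units [-0.109 -0.373  1.943]
```

Call:
jog_arm(
  steps=[
    {"offset": [-0.11, -0.37, 0], "turn": 0.02, "jaw": 1},
    {"offset": [0, 0, 0.4], "turn": 0, "jaw": 1},
    {"offset": [0, 0, 0.3], "turn": 0, "jaw": 1},
    {"offset": [0, 0, 0], "turn": 0, "jaw": 1},
    {"offset": [0, 0, 0], "turn": 0, "jaw": 1},
  ],
)

```text
clock: 16.7
position: [0.4548, -0.3355, 0.1085]
tcp_rot: [-0.001, 0.042, 0.999, 0.001]
wrist_force: [0.4, 0.1, -1.7]
grip_width: 0.0175
```

```bash
python3 plan.py .4553 -.3362 .0467 85.25
```

```text
t 16.7 pos [ 0.4548 -0.3355  0.1085] ty 85.15 F [ 0.4  0.1 -1.7] grip 0.0175
turn units -0.012 then shift units [-0.011 -0.013  1.236]
```

Call:
jog_arm(
  steps=[
    {"offset": [0, -0.01, 0.4], "turn": 0, "jaw": 1},
    {"offset": [0, 0, 0.4], "turn": 0, "jaw": 1},
    {"offset": [0, 0, 0.25], "turn": 0, "jaw": 1},
    {"offset": [0, 0, 0.15], "turn": 0, "jaw": 1},
    {"offset": [0, 0, 0], "turn": 0, "jaw": 1},
  ],
)

```text
clock: 17.2
position: [0.4547, -0.336, 0.0485]
tcp_rot: [-0.001, 0.043, 0.999, 0.0]
wrist_force: [-0.3, 0.5, -1.5]
grip_width: 0.0175
```

```bash
python3 plan.py .4553 -.3362 .0467 85.25
```

```text
t 17.2 pos [ 0.4547 -0.336   0.0485] ty 85.12 F [-0.3  0.5 -1.5] grip 0.0175
turn units -0.017 then shift units [-0.012 -0.003  0.035]
```

Call:
jog_arm(
  steps=[
    {"offset": [0, 0, 0.04], "turn": 0, "jaw": 1},
    {"offset": [0, 0, 0], "turn": 0, "jaw": -1},
    {"offset": [0, 0, 0], "turn": 0, "jaw": -1},
    {"offset": [0, 0, 0], "turn": 0, "jaw": -1},
    {"offset": [0, 0, 0], "turn": 0, "jaw": -1},
  ],
)

```text
clock: 17.7
position: [0.4555, -0.3368, 0.0478]
tcp_rot: [0.0, 0.043, 0.999, -0.0]
wrist_force: [0.1, 0.1, -0.1]
grip_width: 0.0473
```

Call:
jog_arm(
  steps=[
    {"offset": [0, 0, 0], "turn": 0, "jaw": -1},
    {"offset": [0, 0, 0], "turn": 0, "jaw": -1},
    {"offset": [0, 0, 0], "turn": 0, "jaw": -1},
    {"offset": [0, 0, -0.3], "turn": 0, "jaw": -1},
    {"offset": [0, 0, -0.7], "turn": 0, "jaw": -1},
  ],
)

```text
clock: 18.2
position: [0.4528, -0.3345, 0.0951]
tcp_rot: [-0.003, 0.043, 0.999, 0.002]
wrist_force: [0.7, 0.1, -0.1]
grip_width: 0.0868
```

Call:
jog_arm(
  steps=[
    {"offset": [0, 0, -0.8], "turn": 0, "jaw": -1},
    {"offset": [0, 0, -0.8], "turn": 0, "jaw": -1},
    {"offset": [0.8, 0, -0.5], "turn": 0, "jaw": -1},
    {"offset": [0.8, 0, 0], "turn": 0, "jaw": -1},
    {"offset": [0, 0.8, 0], "turn": 0, "jaw": -1},
  ],
)

```text
clock: 18.7
position: [0.3758, -0.2933, 0.2049]
tcp_rot: [0.001, 0.046, 0.999, -0.002]
wrist_force: [1.5, 0.7, 0.3]
grip_width: 0.088
```

Call:
jog_arm(
  steps=[
    {"offset": [0, 0.8, 0], "turn": 0, "jaw": -1},
    {"offset": [0, 0.8, 0], "turn": 0, "jaw": -1},
    {"offset": [0, 0.8, 0], "turn": 0, "jaw": -1},
    {"offset": [0, 0, 0], "turn": 0, "jaw": -1},
  ],
)

```text
clock: 19.1
position: [0.389, -0.1668, 0.2032]
tcp_rot: [0.001, 0.041, 0.999, 0.001]
wrist_force: [-0.4, -0.5, 0.1]
grip_width: 0.0884
```

```bash
python3 plan.py .4553 -.3362 .0467 85.25;  python3 - <<'E'
from h import *
p=eyes.capture("top"); q=eyes.capture("scene")
a=cv2.resize(p["img"][90:225,150:380,::-1],None,fx=2,fy=2,interpolation=cv2.INTER_CUBIC)
c=cv2.resize(p["img"][165:250,330:375,::-1],None,fx=4.4,fy=4.4,interpolation=cv2.INTER_CUBIC)
b=cv2.resize(q["img"][140:250,120:320,::-1],None,fx=2.3,fy=2.3,interpolation=cv2.INTER_CUBIC)
o=np.zeros((530,800,3),np.uint8);o[:270,:460]=a;o[270:270+b.shape[0],:460]=b;o[:c.shape[0],470:470+c.shape[1]]=c
cv2.imwrite("pics/end.png",o)
hsv=cv2.cvtColor(p["img"],cv2.COLOR_RGB2HSV)
for nm,lo,hi,w,z in (("handle",(8,150,80),(22,255,255),(195,240,340,370),.077),("ring",(100,120,60),(125,255,255),(165,210,220,260),.034)):
    m=cv2.inRange(hsv,lo,hi)[w[0]:w[1],w[2]:w[3]]; ys,xs=np.nonzero(m); print(nm,len(ys),ys.mean()+w[0],xs.mean()+w[2],atz(p,ys.mean()+w[0],xs.mean()+w[2],z))
E
```

```text
t 19.1 pos [ 0.389  -0.1668  0.2032] ty 85.33 F [-0.4 -0.5  0.1] grip 0.0884
turn units 0.01 then shift units [-1.602 -3.268  3.129]
handle 104 219.5 354.4230769230769 [ 0.45356932 -0.33383099  0.077     ]
ring 178 183.62359550561797 238.07303370786516 [0.56821874 0.05004011 0.034     ]
```

View pics/end.png

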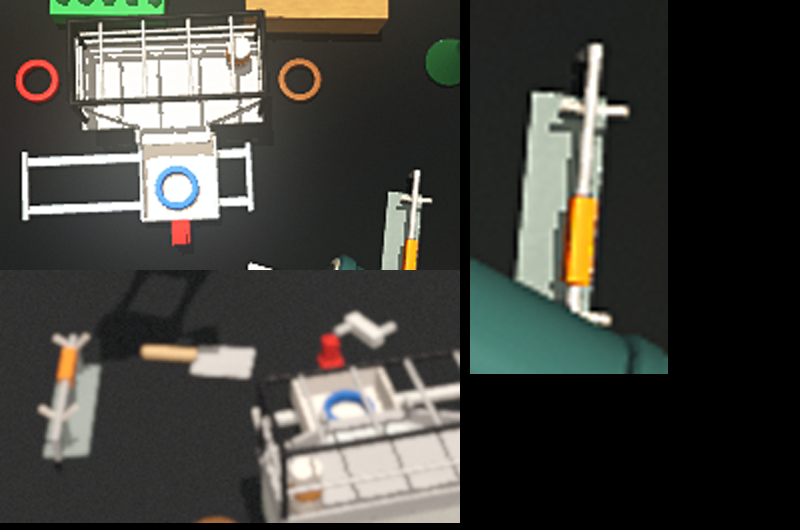

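The final picture shows the ring flat in the centred box, and the rod back in both forks within about 2 mm of its first measured position. The jar, spatula and boss haven't moved, and the gripper is clear. Handing in.

```bash
python3 -c "
from cell import robot
print(robot.finish_job())"
```

```text
the job is handed in; nothing more can be done
None
```

I slid the box about 100 mm by its post until it was centred under the spout. Then I lowered the hook into the ring's hole, drew the ring sideways and out through the spout so that it fell into the box, and hung the rod back on its rest. The job was handed in at about 19 s on the robot's clock, and it reported no verdict.

**Last checks (pictures):**
- **Ring:** it lies flat in the box, centred at about (0.568, 0.050) m.
- **Box:** its outer edges line up with the spout cheeks, so it is centred to within a few mm by eye. I did not re-fit its position numerically after the move.
- **Rod:** it lies in both forks with the hook to the front. The handle measured within about 2 mm of where it was at the start.
- **Bench and jar:** the jar, spatula and boss look unmoved. The beaker and amber bottle were outside the final crops, but the arm passed well above or clear of them.
- **Gripper:** it is open and clear of everything, and the wrist force is about zero.

**Disagreements:** the two cameras differed by about 7 mm on the ring's position along x, so I used the mean. After the fall, my ring-position script gave a wrong value, because it assumes the ring is at deck height. I went by the pictures instead.

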